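# Bridge the hob with the griddle plate and set the grill press on it

## Task

Get the griddle ready: slide the griddle plate along the pan supports, without lifting it off them, until it lies square across the gap between the two supports with its middle over the middle of the gap. Then take the grill press by its handle and set it down gently in the middle of the plate, its length along the plate's length. Leave the pepper mill and the mug where they are.

Things in the scene. Friction and masses are not known exactly. Their poses are not given: they have to be found in the camera images.
- hob: Fixed table-top gas hob, steel, 660 mm long (y) by 340 mm deep (x), two black knobs on its -x face. Two black pan supports (grates) side by side, at its +y and -y ends, tops level 105 mm above the worktop; each covers 35 to 295 mm from the hob's middle along y and 130 mm either side along x. Origin: middle of its underside on the worktop, z up. Shifted and a little turned each run.
- hob_gap (a point): Middle of the open gap, 70 mm wide, between the two pan supports, at the height of their tops (105 mm above the worktop). Axes as the hob's: y runs across the gap from one support to the other, x along the gap.
- plate: Loose flat griddle plate, bare aluminium with a thin dark groove line on top, 200 mm long (y), 110 wide (x), 10 thick, about 0.6 kg; plain upright edges. Origin: middle of its underside, z up. Starts flat on either pan support, its middle 175 to 195 mm from the gap's, its length along the hob's within 0.2 rad. Slides with metal friction and stops when not pushed.
- press: Loose grill press: plain steel base 100 mm long (y), 80 wide (x), 12 thick, with a wooden bar handle over it, about 0.65 kg. Origin: middle of its underside, z up. Starts standing on the other pan support, about 185 mm from the middle of the gap, up to 0.4 rad askew to the hob.
- press_grip (a point): Middle of the press's wooden handle, 60 mm above the press's underside. The handle is a bar 90 mm long (along the press's y), 20 wide (x) and 18 high, 39 mm clear of the base, on two thin posts. Axes as the press's.
- mill: Bystander: dark wooden pepper mill, 135 mm tall, 56 mm across the foot, on the worktop on the far side of the hob from the robot. Origin: middle of its underside.
- mug: Bystander: white mug, 90 mm tall, 80 mm across, on the worktop on the far side of the hob from the robot. Origin: middle of its underside.
Things that resemble listed ones, but are neither listed nor needed, are in the scene too. Several things have the shape of the plate; the one meant has the colours described above.

How it is judged:
By the outcome, as a careful person would: the job done as asked, in the order asked, and still so for the second after the job is handed in, with the robot touching nothing.
It also fails if it takes over 51 s, if anything falls off the work surface, if the arm or the gripper's body presses on something with over 40 N, if the wrist force passes 120 N, or if a joint passes its speed limit or range.

## Robot

A 6-joint arm with a two-finger parallel gripper is mounted at the origin on the work surface. World frame = base frame: x ahead of the robot, y to its left, z up, the work surface at z = 0. Lengths are in mm, angles in degrees, forces in N, time in s.
With the tool pointing down it reaches from about 400 to 825 mm from the base axis. Payload 7 kg.
Tool frame: the origin (TCP) lies midway between the tips of the shut fingers; the grasp point (between the pads) lies 19 mm behind it; z points along the fingers, y is the line along which they close (so a half turn about z gives the same grasp; the last joint's range is limited). The gripper opens to 88 mm and grips with 3 to 60 N. Pads are 19 mm wide; open, the fingers measure 130 mm over their backs; the gripper's body (78 mm by 193 mm) begins 47 mm behind the grasp point.
Start: joints at [-54.253, 20.546, 0.682, 0, -70.136, -16.507], TCP at [222.402, -637.285, 201.461] pointing down, gripper open.
Joint ranges: [-176.03, 176.03], [-82.01, 121.73], [-58.28, 71.71], [-173.87, 95.51], [-174.79, -0.11], [-173.66, 173.66]. Speed limits (degrees/s): [136.94, 136.94, 172.46, 180, 180, 180].

## Interface

Orientations are given as a 3x3 rotation matrix whose columns are the frame's x, y, z axes.
In Python, from bench import sensors, snapshot, r gives the robot as it stands. The module is installed in compiled form; this text tells all that it offers.
- The arm moves only by the tool move_arm, never from a script. Its argument "increments" is a list that holds one entry, the list of rows, each a list of 5 numbers: the shift along the tool's x, y, z in units of 120 mm (1.0 is 120 mm), then the turn about the tool's z in units of 90 degrees (1.0 is 90 degrees), then the opening, from 0 (shut) to 1 (fully open). In form: [[[tx, ty, tz, yaw, grip], ...]]. A call has 1 to 20 rows; each row is the pose to reach, as a shift and turn from the pose commanded when the call began, along the tool's axes at that moment; what a row does not reach only later rows make up. A row lasts 1/8 s, in which the tool goes at most 62.5 mm and 10.7 degrees, less where a joint would pass 70% of its speed; a pose out of reach is approached as far as the arm can. A call with a number of a shift or a turn outside -1 to 1 is refused whole. A call with a gripper value outside its range is refused whole. The fingers move at their own pace and stop on an object; "grip_force" is the grip in N (left out, the last holds). Time passes only in rows, so rows that repeat a pose let the fingers close. It gives the time, the measured TCP pose, the force, the opening and the grip force at its end, in the units of the state.
- sensors.read_state(): the state, without advancing time (a new reading comes with each control period).
- snapshot(name): name is "scene" or "side" or "wrist"; returns a dict with "color" (480x640x3 uint8, blue, green, red), "camera_matrix" (3x3 intrinsics, pixels), "view" (4x4, takes a point from world to camera coordinates); the wrist camera has in their place "hand_eye" (4x4, takes a point from camera to tool coordinates, whose origin is the TCP and whose axes are the flange's). Camera axes: x right, y up, looking along -z (the intrinsics and any distortion apply to the point x, -y, -z); pixel columns grow to the right and rows downward; lengths in mm; the calibration is good to about 2 mm. A picture is of the moment at which its call begins: read the wrist's pose just before it. There is no depth.
- r.close_job(): hands the job in; it is judged then, once.
The state is a dict: "clock": time; "q": joint angles; "joint_vel": joint speeds; "effort": joint torques, N m; "position": TCP position; "orientation": TCP orientation; "force": force on the tool from outside, world axes, zero at the start; "moment": the same for the moment, N m; "finger_gap": opening from 0.0 (shut) to 1.0 (fully open); "finger_force": force on a finger pad.
Only numpy, scipy, OpenCV 4.12 (cv2) and the standard library are available. Lean on these libraries where they do the work, as an engineer would, in place of code of your own. Each camera call takes 0.05 s, during which the arm holds its last target. There are 200 camera calls.

## Working session

There is one attempt and no reset: what is moved stays moved. The work goes in short steps, Python scripts to look and compute and a tool call to move; the robot and the scene stay as the last step left them, time stands still between calls to the robot, and variables do not carry over. Pictures are saved under pics/ and viewed, at most 10 in all, crops included, and the job is handed in when it is done.

Besides the shell and the picture viewer there is one more tool, called after "Emit:" by a JSON object that holds its "method" and its "body". move_arm: Moves the arm, as the interface text tells. Its arguments: {"type":"object","properties":{"increments":{"type":"array","items":{"type":"array","items":{"type":"array","items":{"type":"number"}}}},"grip_force":{"type":"number"}},"required":["increments"]}

```bash
mkdir -p pics
python3 - <<'E'
from bench import sensors, snapshot
import cv2,numpy as np
s=sensors.read_state();print({k:np.round(v,3).tolist() for k,v in s.items()})
for n in("scene","side"):
    d=snapshot(n);cv2.imwrite(f"pics/{n}0.png",d["color"]);np.savez(f"{n}0.npz",**d);print(d["camera_matrix"],d["view"].round(3),[k for k in d])
E
```

```text
{'clock': 0.0, 'q': [-54.254, 20.592, 0.634, -0.02, -70.138, -16.506], 'joint_vel': [-0.018, 0.044, 0.055, -0.009, -0.042, -0.097], 'effort': [-0.0, -58.271, 29.308, 6.998, 0.007, -0.0], 'position': [222.211, -636.801, 200.515], 'orientation': [[-0.944, -0.329, -0.001], [-0.329, 0.944, 0.002], [0.0, 0.002, -1.0]], 'force': [-0.233, -0.842, 0.614], 'moment': [-0.027, 0.015, -0.03], 'finger_force': 0.0, 'finger_gap': 0.995}
[[489.12322428   0.         320.82307158]
 [  0.         489.12322428 243.08453148]
 [  0.           0.           1.        ]] [[ 7.900000e-01  6.130000e-01  1.000000e-02 -2.942020e+02]
 [-5.400000e-01  6.870000e-01  4.870000e-01  3.455810e+02]
 [ 2.920000e-01 -3.900000e-01  8.740000e-01 -1.492489e+03]
 [ 0.000000e+00  0.000000e+00  0.000000e+00  1.000000e+00]] ['color', 'camera_matrix', 'view']
[[611.88955947   0.         317.93998209]
 [  0.         611.88955947 246.75098284]
 [  0.           0.           1.        ]] [[-9.900000e-01 -1.400000e-01  7.000000e-03  4.420150e+02]
 [ 9.900000e-02 -6.580000e-01  7.470000e-01 -2.509970e+02]
 [-1.000000e-01  7.400000e-01  6.650000e-01 -1.291716e+03]
 [ 0.000000e+00  0.000000e+00  0.000000e+00  1.000000e+00]] ['color', 'camera_matrix', 'view']
```

View pics/scene0.png

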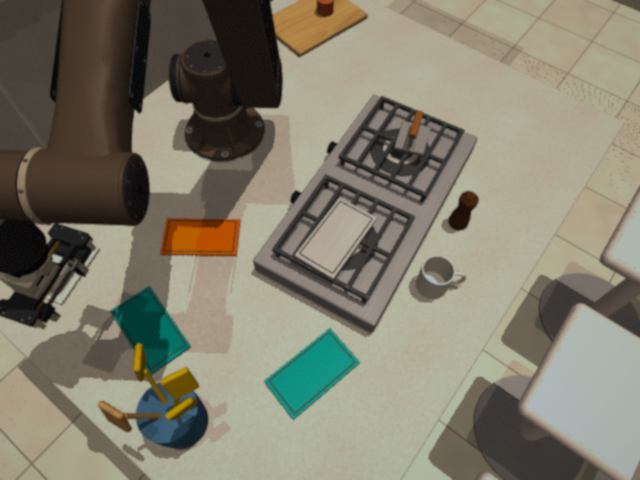

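View pics/side0.png

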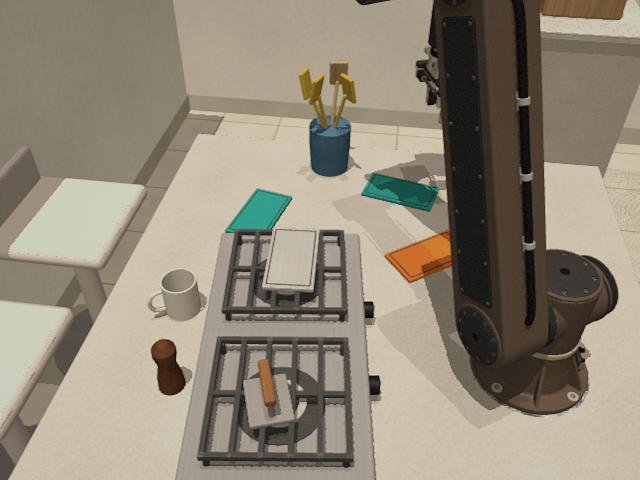

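The scene view shows the plate on the near (-y) support at about (338,238), the press on the +y support at (413,130), the mill at (463,212) and the mug at (437,277). The side view agrees, with the plate at (292,258) and the press at (270,400). Next I'll measure them.

```bash
cat > h.py <<'E'
import numpy as np,cv2
def rays(px,K,V,z):
    """pixels (N,2) -> world points on plane z"""
    px=np.atleast_2d(px).astype(float)
    c=np.c_[(px[:,0]-K[0,2])/K[0,0],-(px[:,1]-K[1,2])/K[1,1],-np.ones(len(px))]
    R,t=V[:3,:3],V[:3,3]; o=-R.T@t; d=c@R
    return (o+d*((z-o[2])/d[:,2])[:,None])
def load(n): 
    d=np.load(n+"0.npz");return d["color"],d["camera_matrix"],d["view"]
def wristview(d,s):
    T=np.eye(4);T[:3,:3]=s["orientation"];T[:3,3]=s["position"]
    return np.linalg.inv(T@d["hand_eye"])
def proj(P,K,V):
    c=np.atleast_2d(P)@V[:3,:3].T+V[:3,3]
    return np.c_[K[0,0]*c[:,0]/-c[:,2]+K[0,2],-K[1,1]*c[:,1]/-c[:,2]+K[1,2]]
def rect(P):
    """centre, sizes (long, short), long axis angle deg from +y (ccw)"""
    (c,s,_)=r=cv2.minAreaRect(P[:,:2].astype(np.float32));b=cv2.boxPoints(r)
    e=[b[1]-b[0],b[2]-b[1]];l=max(e,key=np.linalg.norm)
    if l[1]<0:l=-l
    return np.round(c,1),np.round(sorted(s)[::-1],1),round(float(np.degrees(np.arctan2(-l[0],l[1]))),2)
E
python3 - <<'E'
from h import *
for n,seed in(("scene",(338,238)),("side",(292,258))):
    im,K,V=load(n);hsv=cv2.cvtColor(im,cv2.COLOR_BGR2HSV)
    print(n,hsv[seed[1],seed[0]],im[seed[1],seed[0]])
    x0,y0,x1,y1=(245,85,485,335) if n=="scene" else (190,220,390,480)
    # dark (grate) points
    m=(im.max(2)<75).astype(np.uint8); q=np.zeros_like(m);q[y0:y1,x0:x1]=m[y0:y1,x0:x1]
    k,l,st,_=cv2.connectedComponentsWithStats(q)
    for i in range(1,k):
        if st[i,4]>400:
            ys,xs=np.where(l==i);print("dark",st[i],rect(rays(np.c_[xs,ys],K,V,105)))
    b=((im.min(2)>im[seed[1],seed[0]].min()-35)&(hsv[...,1]<60)).astype(np.uint8)
    q=np.zeros_like(b);q[y0:y1,x0:x1]=b[y0:y1,x0:x1]
    k,l,st,_=cv2.connectedComponentsWithStats(q);i=l[seed[1],seed[0]]
    ys,xs=np.where(l==i);print("plate",st[i],rect(rays(np.c_[xs,ys],K,V,115)))
    o=cv2.resize(im[y0:y1,x0:x1],None,fx=2.3,fy=2.3,interpolation=cv2.INTER_CUBIC);cv2.imwrite(f"pics/{n}1.png",o)
a=cv2.imread("pics/scene1.png");print(a.shape)
E
```

```text
scene [ 16  38 179] [152 166 179]
dark [ 245   85   37   71 1535] (array([134.1,  43.3]), array([262.7, 105.6]), 42.14)
dark [ 339   97  124  106 3643] (array([494.1, 194.9]), array([283.4, 257.6]), 7.88)
dark [ 273  176  141  128 3375] (array([ 538.2, -125.5]), array([273.1, 257.5]), 7.85)
dark [448 192  30  38 596] (array([733.7, 116.3]), array([118. ,  44.5]), 8.05)
dark [255 263 120  70 891] (array([ 576.9, -301.6]), array([315.1,  17.3]), -81.79)
plate [ 296  198   89   80 3087] (array([ 538.8, -136.1]), array([209.2, 128.8]), 4.42)
side [ 18  35 198] [171 187 198]
dark [222 309 125  13 572] (array([514.1,  27. ]), array([255.9,  30.4]), -82.23)
dark [203 340  39 112 460] (array([588.5, 225.3]), array([239. ,  42.7]), 7.86)
dark [233 340  35 112 476] (array([546. , 218.6]), array([241.1,  42.1]), 4.18)
dark [198 457 155  11 693] (array([470.1, 347.4]), array([255.8,  16.7]), -82.57)
plate [ 267  230   48   55 2163] (array([ 526.9, -141.5]), array([176.7,  90.7]), 4.19)
(575, 552, 3)
```

View pics/scene1.png

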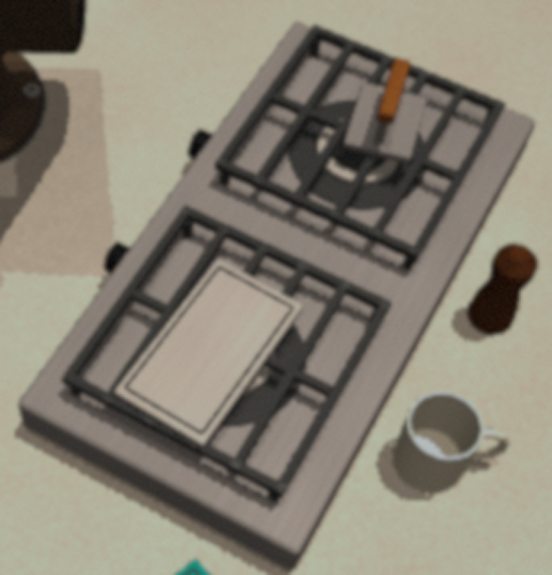

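This crop shows the grate corners clearly: +y grate at (314,27), (503,103), (410,256), (218,166), and −y grate at (184,210), (388,302), (278,487), (66,378). The plate corners are near (222,262), (300,305), (205,440), (118,390).

Run:
```python
from h import *
from bench import snapshot
im,K,V=load("scene")
f=lambda p:np.array(p)/2.3+[245,85]
g=rays(f([(314,27),(503,103),(410,256),(218,166),(184,210),(388,302),(278,487),(66,378)]),K,V,105)
print(g[:,:2].round(0).tolist(),"gap",g.mean(0).round(1)); v=g[[0,1]].mean(0)-g[[6,7]].mean(0);print("yaw",np.degrees(np.arctan2(-v[0],v[1])))
p=rays(f([(222,262),(300,305),(205,440),(118,390)]),K,V,115);print(p[:,:2].round(0).tolist(),rect(p))
h=rays(f([(395,62),(410,66),(390,120),(377,115)]),K,V,174);print(rect(h))
d=snapshot("wrist");print(d["hand_eye"].round(3),d["camera_matrix"])
```

```text
[[349.0, 316.0], [601.0, 354.0], [631.0, 93.0], [387.0, 62.0], [395.0, -13.0], [645.0, 26.0], [676.0, -225.0], [431.0, -261.0]] gap [514.3  44.2 105. ]
yaw 7.725399416517803
[[475.0, -49.0], [574.0, -42.0], [590.0, -232.0], [486.0, -242.0]] (array([ 530. , -141.4]), array([193.6, 105. ]), 4.82)
(array([509.1, 226.1]), array([87. , 17.8]), 17.15)
[[  -0.       0.963    0.269   72.311]
 [   1.       0.      -0.       0.214]
 [  -0.       0.269   -0.963 -183.572]
 [   0.       0.       0.       1.   ]] [[407.2751062    0.         322.47241197]
 [  0.         407.2751062  231.71768878]
 [  0.           0.           1.        ]]
```

Emit:
{"method": "move_arm", "body": {"increments": [[[-0.2,0.16,-0.1,0,1],[-0.5,0.4,-0.2,0,1],[-0.8,0.65,-0.3,0,1],[-0.9,0.74,-0.3,0,1]]]}}

```text
clock: 0.65
position: [296.4, -516.5, 238.7]
orientation: [[-0.944, -0.331, 0.002], [-0.331, 0.944, -0.001], [-0.001, -0.002, -1.0]]
force: [0.1, 0.8, 0.1]
finger_gap: 1.0
finger_force: 0.0
```

Emit:
{"method": "move_arm", "body": {"increments": [[[-0.3,0.25,-0.1,0,1],[-0.6,0.5,-0.2,0,1],[-0.9,0.74,-0.3,0,1]]]}}

```text
clock: 1.02
position: [368.0, -397.4, 273.3]
orientation: [[-0.944, -0.329, -0.001], [-0.329, 0.944, 0.0], [0.001, 0.001, -1.0]]
force: [1.2, -0.7, 0.6]
finger_gap: 0.999
finger_force: 0.0
```

Emit:
{"method": "move_arm", "body": {"increments": [[[-0.3,0.25,-0.1,0,1],[-0.6,0.5,-0.2,0,1],[-0.9,0.74,-0.3,0,1]]]}}

```text
clock: 1.4
position: [440.9, -277.8, 309.4]
orientation: [[-0.944, -0.329, -0.001], [-0.329, 0.944, 0.0], [0.0, 0.0, -1.0]]
force: [1.1, -0.4, 0.2]
finger_gap: 1.002
finger_force: 0.0
```

Emit:
{"method": "move_arm", "body": {"increments": [[[-0.3,0.25,0,0.06,1],[-0.6,0.5,0,0.12,1],[-0.8,0.72,0,0.127,1],[-0.8,0.72,0,0.127,1]]]}}

```text
clock: 1.9
position: [503.4, -164.2, 308.7]
orientation: [[-0.99, -0.138, -0.001], [-0.138, 0.99, 0.0], [0.001, 0.0, -1.0]]
force: [0.3, -0.9, -0.4]
finger_gap: 0.999
finger_force: 0.0
```

```bash
cat > look.py <<'E'
import sys
from h import *
from bench import sensors,snapshot
def grab(name,save=True):
    s=sensors.read_state();d=snapshot("wrist");V=wristview(d,s)
    np.savez(name+".npz",color=d["color"],K=d["camera_matrix"],V=V)
    cv2.imwrite(f"pics/{name}.png",d["color"])
    print(s["clock"],np.round(s["position"],1),"ang",np.degrees(np.arctan2(s["orientation"][1][0],s["orientation"][0][0])).round(2),np.round(s["force"],1))
    return d["color"],d["camera_matrix"],V
if __name__=="__main__": grab(sys.argv[1])
E
python3 look.py w1
```

```text
1.9 [ 503.4 -164.2  308.7] ang -172.05 [ 0.3 -0.9 -0.4]
```

View pics/w1.png

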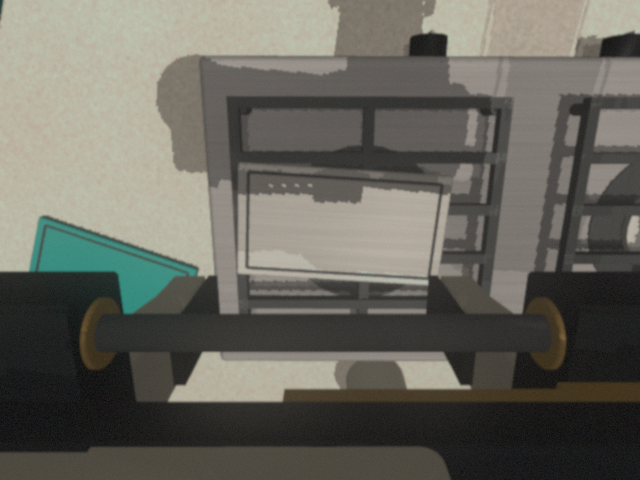

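The wrist view shows the plate with corners near (239,165), (452,180), (441,285), (239,277). The −y grate's −x bar runs from (228,97) to (512,98), and the next grate starts at (572,97).

Run:
```python
from h import *
d=np.load("w1.npz");K,V=d["K"],d["V"]
p=rays([(239,165),(452,180),(441,285),(239,277)],K,V,115);print(p[:,:2].round(1).tolist(),rect(p))
p=rays([(248,172),(442,185),(433,279),(248,268)],K,V,115);print("groove",rect(p))
g=rays([(228,97),(512,98),(572,98)],K,V,105)[:,:2];print(g.round(1).tolist())
v=g[1]-g[0];print(np.linalg.norm(v),np.degrees(np.arctan2(-v[0],v[1])))
a=np.radians(7.8);uy=np.array([-np.sin(a),np.cos(a)]);ux=np.array([uy[1],-uy[0]])
m=(g[1]+g[2])/2;print("gap from here",m+130*ux, "from corner", g[0]+130*ux+295*uy)
```

```text
[[483.3, -244.0], [469.8, -46.9], [574.1, -34.4], [593.3, -234.7]] (array([ 529.9, -139.1]), array([201.3, 110.5]), 4.8)
groove (array([ 528.7, -139.4]), array([185.1,  94.5]), 4.29)
[[425.1, -260.8], [390.5, -6.2], [383.0, 47.6]]
256.8852331344319 7.750362593312462
gap from here [515.50163169  38.29801081] from corner [513.86144229  49.12817832]
```

Emit:
{"method": "move_arm", "body": {"increments": [[[0.2,0.09,0.3,0,1],[0.425,0.174,0.65,0,1],[0.425,0.174,1.0,0,1],[0.425,0.174,1.0,0,1]]]}}

```text
clock: 2.45
position: [446.7, -152.8, 187.3]
orientation: [[-0.991, -0.135, -0.006], [-0.135, 0.991, -0.0], [0.005, 0.001, -1.0]]
force: [-0.3, 0.2, 1.0]
finger_gap: 1.0
finger_force: 0.0
```

Emit:
{"method": "move_arm", "body": {"increments": [[[0,0,0.3,0,1],[0,0,0.5,0,1],[0,0,0.63,0,1],[0,0,0.63,0,1],[0,0,0.63,0,1]]]}}

```text
clock: 3.08
position: [450.6, -152.4, 115.4]
orientation: [[-0.991, -0.136, 0.002], [-0.136, 0.991, -0.0], [-0.002, -0.001, -1.0]]
force: [1.2, 0.1, 0.9]
finger_gap: 1.001
finger_force: 0.0
```

```bash
python3 look.py w2
```

```text
3.075 [ 450.6 -152.4  115.4] ang -172.2 [1.2 0.1 0.9]
```

View pics/w2.png

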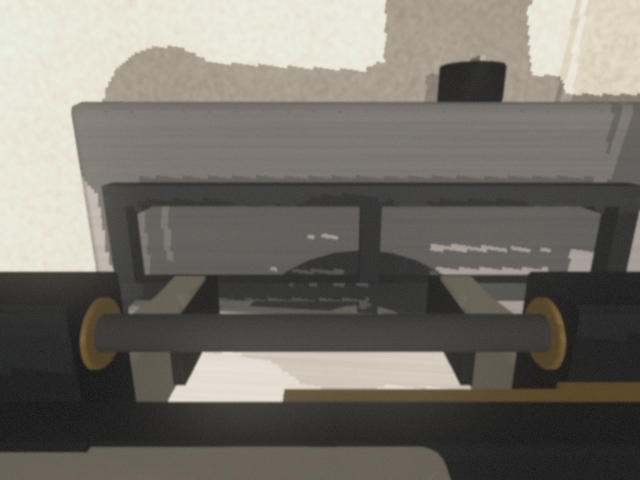

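The view shows the plate edge just beyond the fingers and the grate's near bar at row 190. Now I'll lower to plate-edge height and check.

Emit:
{"method": "move_arm", "body": {"increments": [[[0,0,0.04,0,1],[0,0,0.045,0,1],[0,0,0.045,0,1],[0,0,0.045,0,1]]]}}

```text
clock: 3.62
position: [449.4, -152.0, 108.5]
orientation: [[-0.991, -0.136, 0.0], [-0.136, 0.991, -0.0], [-0.0, -0.0, -1.0]]
force: [0.8, -0.3, -0.4]
finger_gap: 1.0
finger_force: 0.0
```

Emit:
{"method": "move_arm", "body": {"increments": [[[-0.04,0,0,0,1],[-0.07,0,0,0,1],[-0.1,0,0,0,1],[-0.12,0,0,0,1],[-0.14,0,0,0,1],[-0.16,0,0,0,1],[-0.18,0,0,0,1],[-0.2,0,0,0,1],[-0.2,0,0,0,1]]]}}

```text
clock: 4.75
position: [473.2, -148.8, 108.4]
orientation: [[-0.991, -0.136, -0.0], [-0.136, 0.991, -0.0], [0.0, -0.0, -1.0]]
force: [0.4, 0.3, 0.5]
finger_gap: 1.001
finger_force: 0.0
```

Run:
```python
from bench import snapshot
from h import *
d=snapshot("side");cv2.imwrite("pics/side2.png",cv2.resize(d["color"][215:330,190:390],None,fx=4,fy=4,interpolation=cv2.INTER_CUBIC))
```

```text
(no output)
```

View pics/side2.png

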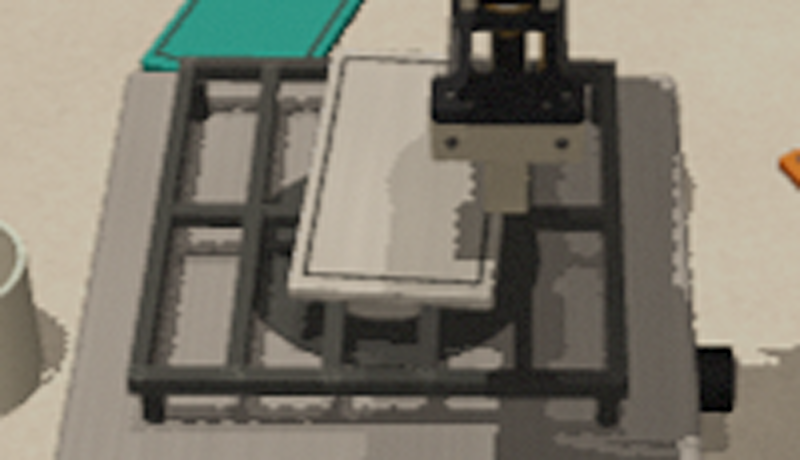

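The finger sits at the plate's −x edge around (495,210). Plate corners in the crop are (335,55), (290,295), (492,305).

Run:
```python
from h import *
im,K,V=load("side")
f=lambda p:np.array(p)/4+[190,215]
gap=np.array([514.3,44]);a=np.radians(7.75);R=np.array([[np.cos(a),-np.sin(a)],[np.sin(a),np.cos(a)]])
p=rays(f([(335,55),(290,285),(494,293)]),K,V,115)[:,:2]
print("plate now, hob frame",((p-gap)@R).round(1).tolist())
g=rays(f([(187,62),(612,62),(625,377),(135,377)]),K,V,105)[:,:2];print("grate",((g-gap)@R).round(1).tolist())
print("tcp",(np.array([473.2,-148.8])-gap)@R)
```

```text
plate now, hob frame [[33.2, -278.7], [45.8, -88.6], [-62.6, -84.0]]
grate [[121.6, -282.9], [-130.6, -286.5], [-131.0, -34.0], [122.1, -30.9]]
tcp [ -66.72384774 -185.49657178]
```

Emit:
{"method": "move_arm", "body": {"increments": [[[-0.02,0,0,0,1],[-0.04,0,0,0,1],[-0.06,0,0,0,1]]]}}

```text
clock: 5.18
position: [480.4, -147.8, 108.5]
orientation: [[-0.991, -0.136, 0.0], [-0.136, 0.991, -0.0], [-0.0, -0.0, -1.0]]
force: [0.5, -0.2, 0.0]
finger_gap: 0.997
finger_force: 0.0
```

```bash
cat > diff.py <<'E'
from bench import snapshot
from h import *
# plate long left edge (+x) and front edge (+y) in side view via white mask, below the gripper
d=snapshot("side")["color"];K,V=load("side")[1:]
gap=np.array([514.3,44]);a=np.radians(7.75);R=np.array([[np.cos(a),-np.sin(a)],[np.sin(a),np.cos(a)]])
for im in(load("side")[0],d):
    h=cv2.cvtColor(im,cv2.COLOR_BGR2HSV)
    L=[]
    for row in range(245,284,2):
        v=im[row,250:300,1].astype(float);g=np.diff(cv2.GaussianBlur(v[None],(5,1),0)[0]);L.append((250.5+np.argmax(g),row))
    p=((rays(L,K,V,115)[:,:2]-gap)@R);f=np.polyfit(p[:,1],p[:,0],1)
    print("left edge x at y=-180:",np.polyval(f,-180).round(1),"angle",np.degrees(np.arctan(-f[0])).round(2),"resid",np.std(p[:,0]-np.polyval(f,p[:,1])).round(2))
E
python3 diff.py
```

```text
left edge x at y=-180: 52.1 angle 6.46 resid 4.27
left edge x at y=-180: 52.1 angle 6.46 resid 4.27
```

Run:
```python
from bench import snapshot
from h import *
d=snapshot("side")["color"];a=load("side")[0]
for row in(250,265,280): print(row,a[row,255:285,1].tolist(),"\n   ",d[row,255:285,1].tolist(),"\n   R",a[row,300:325,1].tolist(),"\n   R",d[row,300:325,1].tolist())
c=290;print(a[275:300,c,1].tolist(),d[275:300,c,1].tolist())
cv2.imwrite("pics/side3.png",cv2.resize(d[225:315,250:350],None,fx=6,fy=6,interpolation=cv2.INTER_CUBIC))
```

```text
250 [77, 79, 56, 63, 93, 99, 110, 145, 158, 157, 158, 159, 157, 148, 174, 192, 153, 105, 169, 189, 186, 188, 188, 185, 184, 187, 187, 187, 189, 187] 
    [73, 75, 53, 60, 87, 94, 104, 139, 154, 148, 150, 154, 151, 141, 166, 184, 146, 101, 161, 181, 178, 182, 180, 179, 178, 178, 179, 180, 181, 181] 
   R [184, 184, 185, 185, 186, 184, 185, 184, 186, 185, 186, 188, 177, 123, 152, 188, 189, 143, 73, 76, 81, 76, 81, 96, 96] 
   R [51, 89, 101, 101, 100, 103, 100, 99, 99, 102, 99, 100, 100, 102, 100, 101, 102, 100, 100, 103, 101, 99, 103, 102, 95]
265 [60, 51, 48, 49, 50, 70, 82, 78, 77, 77, 84, 168, 195, 158, 101, 166, 192, 189, 192, 190, 188, 187, 188, 190, 192, 193, 191, 190, 189, 189] 
    [56, 50, 47, 48, 48, 66, 76, 74, 75, 73, 80, 160, 187, 153, 99, 159, 183, 181, 184, 183, 179, 180, 182, 183, 186, 186, 184, 182, 180, 168] 
   R [185, 184, 186, 185, 184, 186, 187, 186, 187, 188, 192, 149, 110, 173, 193, 154, 58, 39, 59, 75, 78, 79, 80, 97, 100] 
   R [162, 141, 111, 117, 102, 91, 94, 93, 99, 99, 102, 101, 103, 100, 102, 98, 100, 105, 75, 28, 35, 31, 40, 67, 77]
280 [35, 45, 43, 68, 77, 82, 70, 73, 163, 193, 172, 108, 154, 188, 187, 188, 187, 187, 188, 188, 189, 190, 192, 192, 190, 189, 187, 187, 189, 189] 
    [32, 40, 39, 64, 75, 70, 66, 68, 155, 185, 165, 104, 146, 180, 180, 181, 181, 179, 180, 181, 183, 184, 184, 185, 183, 182, 182, 181, 172, 162] 
   R [186, 185, 183, 184, 187, 187, 187, 187, 190, 153, 93, 164, 193, 180, 127, 33, 30, 53, 71, 78, 78, 79, 77, 50, 46] 
   R [162, 154, 151, 150, 153, 153, 153, 153, 156, 118, 39, 76, 97, 94, 68, 35, 29, 35, 31, 34, 37, 37, 34, 33, 34]
[190, 189, 187, 188, 188, 188, 188, 187, 191, 122, 147, 183, 189, 150, 118, 115, 103, 102, 105, 78, 44, 33, 37, 36, 36] [164, 163, 163, 161, 162, 161, 160, 160, 164, 105, 125, 157, 162, 131, 111, 110, 98, 95, 97, 77, 41, 29, 36, 36, 36]
```

View pics/side3.png

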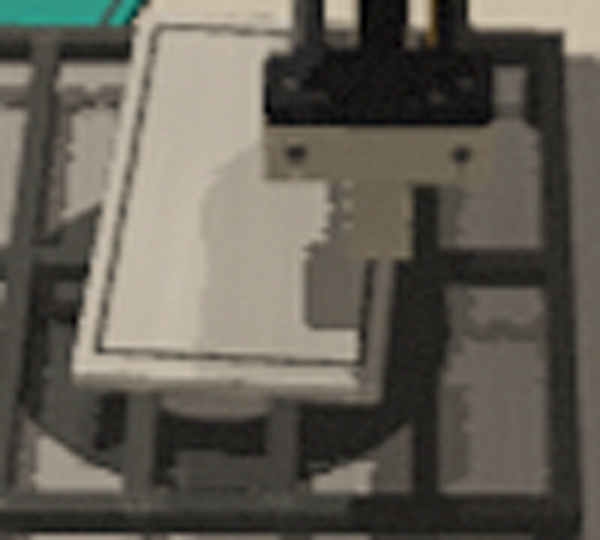

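The plate hasn't moved. The finger's lower edge, at crop (345–412, 258), overlaps the plate in the image, so I'll work out its real height.

Run:
```python
from h import *
K,V=load("side")[1:]
gap=np.array([514.3,44]);a=np.radians(7.75);R=np.array([[np.cos(a),-np.sin(a)],[np.sin(a),np.cos(a)]])
for z in(105,110,115,120,125): print(z,((rays([(307.5,268),(318.7,268),(315.5,268)],K,V,z)[:,:2]-gap)@R).round(1).tolist())
print((np.array([480.4,-147.8])-gap)@R)
from bench import sensors;s=sensors.read_state();print(s["position"],s["q"])
```

```text
105 [[-48.6, -156.4], [-73.4, -156.7], [-66.3, -156.6]]
110 [[-48.7, -151.2], [-73.4, -151.5], [-66.3, -151.4]]
115 [[-48.8, -145.9], [-73.4, -146.3], [-66.3, -146.2]]
120 [[-48.9, -140.7], [-73.4, -141.0], [-66.4, -140.9]]
125 [[-49.0, -135.5], [-73.3, -135.8], [-66.4, -135.7]]
[ -59.45476235 -185.47663258]
[ 480.52192852 -147.79500821  108.43094248] [ 5.33267148e+00  9.18677584e+00 -2.81415024e+01  2.54720933e-03
 -5.26701714e+01 -8.75240154e+01]
```

The tips are about 15 mm higher than the TCP when the gripper is open, because the fingers swing up on an arc. They are hovering over the plate's edge, so I'll touch down gently to measure this.

Emit:
{"method": "move_arm", "body": {"increments": [[[0,0,0.02,0,1],[0,0,0.04,0,1],[0,0,0.05,0,1],[0,0,0.05,0,1]]]}}

```text
clock: 5.78
position: [480.1, -147.8, 102.3]
orientation: [[-0.991, -0.136, -0.0], [-0.136, 0.991, -0.0], [0.0, 0.0, -1.0]]
force: [-0.4, 0.2, -0.6]
finger_gap: 0.997
finger_force: 0.0
```

Emit:
{"method": "move_arm", "body": {"increments": [[[0,0,0.01,0,1],[0,0,0.02,0,1],[0,0,0.02,0,1]]]}}

```text
clock: 6.15
position: [480.2, -147.8, 100.0]
orientation: [[-0.991, -0.136, -0.0], [-0.136, 0.991, 0.0], [0.0, 0.0, -1.0]]
force: [0.6, -0.1, 0.3]
finger_gap: 1.0
finger_force: 0.0
```

Emit:
{"method": "move_arm", "body": {"increments": [[[0,0,0.008,0,1],[0,0,0.015,0,1],[0,0,0.015,0,1]]]}}

```text
clock: 6.52
position: [480.2, -147.8, 98.2]
orientation: [[-0.991, -0.136, -0.0], [-0.136, 0.991, 0.0], [0.0, 0.0, -1.0]]
force: [-0.1, 0.3, 0.3]
finger_gap: 1.0
finger_force: 0.0
```

Emit:
{"method": "move_arm", "body": {"increments": [[[0,0,0.008,0,1],[0,0,0.015,0,1],[0,0,0.015,0,1]]]}}

```text
clock: 6.9
position: [480.2, -147.8, 96.4]
orientation: [[-0.991, -0.136, -0.0], [-0.136, 0.991, -0.0], [0.0, 0.0, -1.0]]
force: [0.3, -0.7, 0.2]
finger_gap: 0.999
finger_force: 0.0
```

Emit:
{"method": "move_arm", "body": {"increments": [[[0,0,0.008,0,1],[0,0,0.015,0,1],[0,0,0.015,0,1]]]}}

```text
clock: 7.28
position: [480.2, -147.8, 94.6]
orientation: [[-0.991, -0.136, -0.0], [-0.136, 0.991, 0.0], [0.0, 0.0, -1.0]]
force: [0.5, -0.2, -0.6]
finger_gap: 0.999
finger_force: 0.0
```

Run:
```python
from bench import snapshot
from h import *
d=snapshot("side")["color"]
cv2.imwrite("pics/side4.png",cv2.resize(d[225:315,250:350],None,fx=6,fy=6,interpolation=cv2.INTER_CUBIC))
```

```text
(no output)
```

View pics/side4.png

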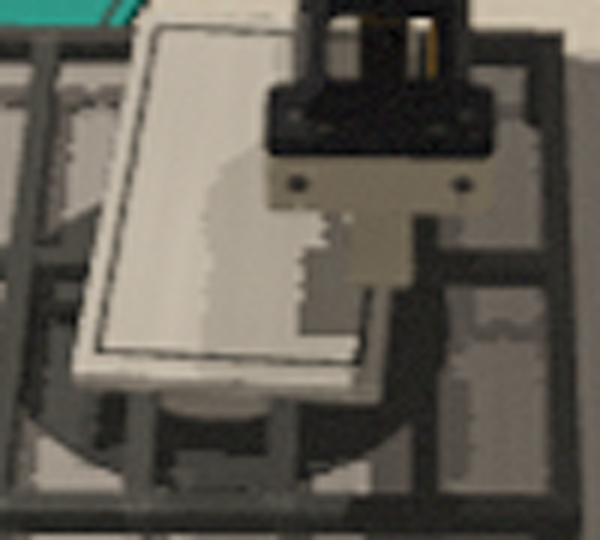

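Emit:
{"method": "move_arm", "body": {"increments": [[[0,0,0.01,0,1],[0,0,0.02,0,1],[0,0,0.02,0,1]]]}}

```text
clock: 7.7
position: [480.1, -147.8, 92.1]
orientation: [[-0.991, -0.136, -0.0], [-0.136, 0.991, -0.0], [0.0, 0.0, -1.0]]
force: [-0.2, 0.3, -0.5]
finger_gap: 1.0
finger_force: 0.0
```

Emit:
{"method": "move_arm", "body": {"increments": [[[0,0,0.01,0,1],[0,0,0.02,0,1],[0,0,0.02,0,1]]]}}

```text
clock: 8.07
position: [480.3, -147.8, 90.2]
orientation: [[-0.991, -0.136, 0.0], [-0.136, 0.991, -0.0], [-0.0, -0.0, -1.0]]
force: [-1.5, 1.1, 4.0]
finger_gap: 0.999
finger_force: 2.3
```

Contact with the plate top (z=115) came at TCP z≈90.3, so the open tips sit about 24.5 mm above the TCP. I'll lift, back off, lower to tip height about 109, and push.

Emit:
{"method": "move_arm", "body": {"increments": [[[0,0,-0.04,0,1],[0.1,0,-0.04,0,1],[0.25,0,-0.04,0,1],[0.25,0,-0.04,0,1],[0.25,0,0.02,0,1],[0.25,0,0.046,0,1],[0.25,0,0.046,0,1],[0.25,0,0.046,0,1],[0.2,0,0.046,0,1],[0.17,0,0.046,0,1],[0.145,0,0.046,0,1],[0.12,0,0.046,0,1],[0.1,0,0.046,0,1],[0.08,0,0.046,0,1],[0.065,0,0.046,0,1],[0.055,0,0.046,0,1],[0.05,0,0.046,0,1]]]}}

```text
clock: 10.2
position: [471.8, -149.2, 84.0]
orientation: [[-0.991, -0.135, -0.005], [-0.135, 0.991, -0.001], [0.005, -0.0, -1.0]]
force: [-7.6, -1.9, 5.9]
finger_gap: 1.0
finger_force: 4.0
```

```bash
cat > edge.py <<'E'
from bench import snapshot
from h import *
# plate +x edge in side view: groove-side bright step, sub-pixel, before vs now
K,V=load("side")[1:]
gap=np.array([514.3,44]);a=np.radians(7.75);R=np.array([[np.cos(a),-np.sin(a)],[np.sin(a),np.cos(a)]])
for im in(load("side")[0],snapshot("side")["color"]):
    L=[]
    for row in range(258,285,2):
        v=im[row,250:285,1].astype(float); i=np.where((v[1:]>125)&(v[:-1]<=125))[0][0]
        L.append((250+i+(125-v[i])/(v[i+1]-v[i]),row))
    p=((rays(L,K,V,115)[:,:2]-gap)@R);f=np.polyfit(p[:,1],p[:,0],1)
    print("edge x at y=-110:",np.polyval(f,-110).round(1),"yaw rel hob",np.degrees(np.arctan(-f[0])).round(2),np.std(p[:,0]-np.polyval(f,p[:,1])).round(2))
E
python3 edge.py
```

```text
edge x at y=-110: 45.9 yaw rel hob 3.32 3.88
edge x at y=-110: 51.0 yaw rel hob 2.52 1.54
```

Emit:
{"method": "move_arm", "body": {"increments": [[[0.06,0,0,0,1],[0.08,0,-0.3,0,1],[0,0,-0.7,0,1],[-0.3,0.2,-1,0,1]]]}}

```text
clock: 10.75
position: [506.9, -120.5, 207.0]
orientation: [[-0.991, -0.134, 0.003], [-0.134, 0.991, 0.0], [-0.003, -0.0, -1.0]]
force: [1.4, -0.1, -0.4]
finger_gap: 1.001
finger_force: 0.0
```

Emit:
{"method": "move_arm", "body": {"increments": [[[-0.1,0.2,-0.4,0,1],[-0.2,0.4,-0.8,0,1],[-0.2,0.4,-1,0,1],[-0.2,0.4,-1,0,1],[-0.2,0.4,-1,0,1]]]}}

```text
clock: 11.38
position: [523.6, -69.0, 323.5]
orientation: [[-0.991, -0.136, -0.001], [-0.136, 0.991, 0.0], [0.001, 0.001, -1.0]]
force: [-0.1, 0.2, -0.5]
finger_gap: 1.0
finger_force: 0.0
```

```bash
python3 look.py w5
```

```text
11.375 [523.6 -69.  323.5] ang -172.19 [-0.1  0.2 -0.5]
```

View pics/w5.png

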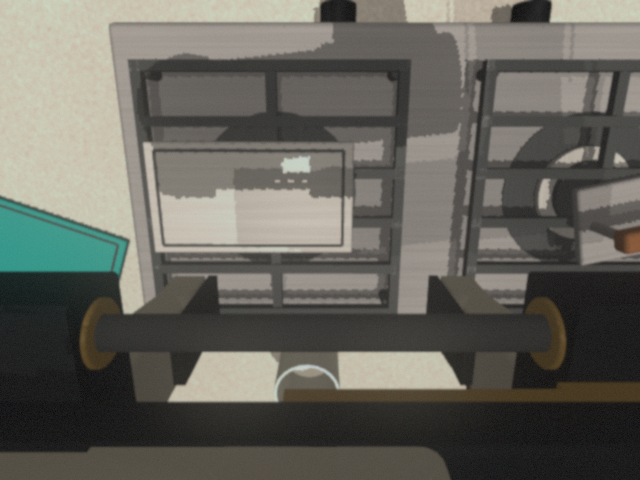

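The plate now looks square in the wrist view, with corners at (144,142), (353,143), (352,252), (155,253). The grate's −x edge lies on row 60, and the inner edges meet it at columns 410 and 472.

Run:
```python
from h import *
d=np.load("w5.npz");K,V=d["K"],d["V"];im=d["color"].astype(int)
g=rays([(129,60),(410,60),(472,60),(640,59.5)],K,V,105)[:,:2];print(g.round(1).tolist())
v=g[1]-g[0];print("yaw",np.degrees(np.arctan2(-v[0],v[1])),np.linalg.norm(v),np.linalg.norm(g[2]-g[1]))
a=np.radians(7.75);R=np.array([[np.cos(a),-np.sin(a)],[np.sin(a),np.cos(a)]]);gap0=np.array([514.3,44])
print("hob frame",((g-gap0)@R).round(1).tolist())
p=rays([(144,142),(353,143),(352,252),(155,253)],K,V,115);print(rect(p),((p[:,:2]-gap0)@R).round(1).tolist())
print(((rays([(160,149),(345,150),(343,245),(163,246)],K,V,115)[:,:2]-gap0)@R).round(1).tolist())
print("col150",im[50:70,330,1].tolist(),"row 215",im[210,335:365,1].tolist(),"row85",im[88,395:420,1].tolist(),im[88,460,1],im[88,462:500,1].tolist(),"col250 top",im[130,250,1],im[132:155,250,1].tolist(),im[240:262,250,1].tolist())
```

```text
[[425.0, -261.0], [390.0, -5.7], [382.3, 50.7], [360.9, 203.4]]
yaw 7.805975215822473 257.6857375256083 56.90415160574552
hob frame [[-129.6, -290.2], [-129.8, -32.5], [-129.9, 24.4], [-130.5, 178.6]]
(array([ 536.8, -137.5]), array([199.7, 110.1]), 8.08) [[-56.6, -280.7], [-55.8, -84.0], [52.3, -82.7], [53.5, -282.4]]
[[-50.1, -266.4], [-49.3, -91.4], [44.9, -91.9], [46.0, -273.5]]
col150 [98, 100, 96, 94, 97, 97, 100, 96, 90, 78, 61, 59, 60, 58, 55, 58, 58, 58, 57, 57] row 215 [187, 185, 186, 186, 181, 167, 131, 100, 116, 153, 176, 184, 186, 187, 184, 176, 159, 126, 95, 86, 83, 81, 87, 84, 86, 83, 83, 82, 86, 85] row85 [79, 71, 54, 46, 50, 48, 55, 52, 51, 56, 56, 54, 54, 56, 77, 94, 100, 100, 99, 100, 100, 98, 98, 100, 100] 106 [117, 105, 99, 96, 87, 84, 87, 93, 95, 93, 85, 86, 104, 124, 134, 133, 134, 119, 87, 54, 44, 43, 57, 76, 81, 80, 74, 74, 72, 74, 75, 75, 82, 101, 123, 133, 132, 133] col250 top 62 [58, 60, 59, 57, 62, 62, 62, 60, 63, 79, 97, 110, 114, 122, 125, 121, 108, 86, 70, 78, 99, 115, 126] [176, 175, 176, 165, 134, 108, 129, 168, 190, 196, 188, 167, 130, 93, 71, 65, 66, 67, 73, 83, 87, 80]
```

Run:
```python
from h import *
d=np.load("w5.npz");K,V=d["K"],d["V"];im=d["color"].astype(int)
a=np.radians(7.8);R=np.array([[np.cos(a),-np.sin(a)],[np.sin(a),np.cos(a)]]);gap0=np.array([514.3,44])
for r in(80,100,140,150,200,225,280):
    print(r,im[r,385:415,1].tolist(),im[r,465:495,1].tolist())
q=rays([(409.3,88),(480.5,88),(130,60)],K,V,105)[:,:2];print(((q-gap0)@R).round(1).tolist())
```

```text
80 [98, 98, 94, 85, 72, 58, 51, 48, 49, 56, 56, 57, 50, 47, 48, 55, 54, 53, 57, 54, 55, 56, 57, 57, 65, 83, 94, 98, 98, 98] [98, 86, 82, 85, 90, 94, 88, 82, 82, 85, 92, 105, 99, 82, 68, 57, 47, 41, 40, 48, 60, 76, 81, 83, 79, 76, 74, 73, 72, 74]
100 [96, 98, 97, 99, 96, 100, 92, 90, 84, 79, 71, 62, 48, 46, 55, 54, 52, 58, 52, 56, 55, 57, 55, 68, 82, 94, 97, 99, 98, 100] [101, 100, 101, 101, 100, 92, 86, 84, 102, 124, 133, 134, 130, 116, 84, 52, 41, 43, 61, 76, 82, 83, 75, 75, 76, 73, 74, 74, 91, 116]
140 [97, 98, 101, 99, 99, 95, 88, 80, 78, 70, 54, 51, 55, 59, 59, 58, 58, 59, 59, 60, 68, 96, 133, 150, 151, 150, 151, 151, 150, 149] [94, 91, 82, 83, 89, 105, 126, 131, 128, 118, 85, 53, 50, 46, 63, 78, 80, 84, 82, 82, 75, 76, 75, 82, 97, 122, 129, 134, 131, 133]
150 [97, 97, 96, 94, 94, 91, 79, 80, 71, 58, 61, 75, 86, 86, 88, 87, 89, 89, 89, 91, 99, 119, 137, 145, 146, 145, 145, 149, 147, 146] [85, 81, 82, 92, 109, 126, 132, 131, 115, 82, 56, 46, 50, 65, 79, 82, 85, 79, 78, 76, 75, 76, 78, 95, 120, 127, 131, 132, 131, 132]
200 [82, 83, 84, 80, 83, 86, 85, 66, 62, 74, 78, 81, 81, 80, 82, 80, 80, 86, 103, 121, 127, 127, 130, 128, 128, 129, 128, 129, 127, 129] [126, 127, 125, 113, 87, 58, 49, 53, 60, 75, 77, 77, 78, 77, 77, 75, 75, 87, 102, 120, 128, 131, 128, 127, 128, 129, 128, 125, 128, 129]
225 [81, 83, 81, 82, 81, 83, 86, 88, 90, 90, 97, 98, 96, 96, 92, 97, 102, 113, 122, 127, 126, 128, 126, 126, 129, 127, 126, 124, 131, 128] [123, 103, 75, 52, 52, 61, 79, 90, 90, 93, 91, 91, 93, 91, 91, 86, 81, 79, 74, 78, 77, 76, 74, 78, 74, 79, 78, 76, 75, 77]
280 [87, 81, 75, 63, 64, 79, 85, 84, 84, 84, 83, 87, 89, 101, 125, 140, 146, 146, 146, 147, 149, 146, 149, 146, 149, 148, 148, 148, 149, 149] [84, 84, 82, 87, 82, 84, 82, 83, 83, 99, 124, 139, 145, 147, 146, 144, 146, 145, 146, 146, 145, 146, 146, 146, 144, 144, 144, 147, 147, 143]
[[-105.6, -31.6], [-105.6, 34.9], [-129.8, -289.1]]
```

Emit:
{"method": "move_arm", "body": {"increments": [[[0,-0.15,0.1,-0.11,1],[0,-0.3,0.2,-0.22,1],[0,-0.5,0.3,-0.33,1],[0,-0.7,0.4,-0.44,1],[0,-0.9,0.5,-0.55,1],[0,-1,0.6,-0.66,1],[0,-1,0.7,-0.77,1],[0,-1,0.8,-0.88,1],[0,-1,0.8,-1,1],[0,-1,0.8,-1,1],[0,-1,0.8,-1,1]]]}}

```text
clock: 12.8
position: [540.0, -188.1, 227.9]
orientation: [[0.132, -0.991, -0.001], [-0.991, -0.132, 0.0], [-0.0, 0.001, -1.0]]
force: [-0.1, -0.7, 0.4]
finger_gap: 1.004
finger_force: 0.0
```

```bash
cat > rel.py <<'E'
import sys
from h import *
from bench import sensors
# args: target hob x,y (gap frame), z, hob-relative yaw of tool x axis + 0 (deg, 270 = tool x along hob -y)
s=sensors.read_state();gap=np.array([513.9,48.9]);a=np.radians(7.8)
R=np.array([[np.cos(a),-np.sin(a)],[np.sin(a),np.cos(a)]])
p=np.array(s["position"]);O=np.array(s["orientation"]);ang=np.degrees(np.arctan2(O[1,0],O[0,0]))
print("t",s["clock"],"hob xy",((p[:2]-gap)@R).round(1),"z",p[2].round(1),"ang rel hob",((ang-7.8)%360).round(2),"F",np.round(s["force"],1))
if len(sys.argv)>3:
    t=[float(v) for v in sys.argv[1:4]];w=np.r_[gap+R@t[:2],t[2]]
    print("shift units",(O.T@(w-p)/120).round(3))
    if len(sys.argv)>4: print("yaw units",(-(((float(sys.argv[4])+7.8-ang)+180)%360-180)/90).round(4))
E
python3 rel.py -2 -316 120 270
```

```text
t 12.8 hob xy [  -6.3 -238.4] z 227.9 ang rel hob 269.76 F [-0.1 -0.7  0.4]
shift units [ 0.647 -0.039  0.899]
yaw units -0.0027
```

Emit:
{"method": "move_arm", "body": {"increments": [[[0.3,-0.02,0,-0.003,1],[0.65,-0.039,0.2,-0.003,1],[0.65,-0.039,0.6,-0.003,1],[0.65,-0.039,0.9,-0.003,1],[0.65,-0.039,0.9,-0.003,1],[0.65,-0.039,0.9,-0.003,1]]]}}

```text
clock: 13.55
position: [556.5, -265.0, 122.0]
orientation: [[0.14, -0.99, 0.002], [-0.99, -0.14, -0.001], [0.001, -0.002, -1.0]]
force: [0.2, -0.3, 1.1]
finger_gap: 0.999
finger_force: 0.0
```

```bash
python3 rel.py -2 -316 84.5 270
```

```text
t 13.55 hob xy [  -0.4 -316.8] z 122.0 ang rel hob 270.24 F [ 0.2 -0.3  1.1]
shift units [-0.007  0.014  0.312]
yaw units 0.0026
```

Emit:
{"method": "move_arm", "body": {"increments": [[[0,0.012,0.2,0.002,1],[0,0.012,0.31,0.002,1],[0,0.012,0.31,0.002,1],[0,0.012,0.31,0.002,1],[0,0.012,0.31,0.002,1]]]}}

```text
clock: 14.18
position: [554.7, -265.0, 84.1]
orientation: [[0.138, -0.99, 0.001], [-0.99, -0.138, -0.0], [0.001, -0.001, -1.0]]
force: [0.1, 0.1, -0.2]
finger_gap: 1.005
finger_force: 0.0
```

```bash
python3 rel.py -2 -112 84.5 270
```

```text
t 14.175 hob xy [  -2.2 -316.5] z 84.1 ang rel hob 270.11 F [ 0.1  0.1 -0.2]
shift units [-1.704 -0.005 -0.004]
yaw units 0.0012
```

Emit:
{"method": "move_arm", "body": {"increments": [[[-0.05,0,-0.005,0,1],[-0.1,0,-0.005,0,1],[-0.15,0,-0.005,0,1],[-0.2,0,-0.005,0,1],[-0.27,0,-0.005,0,1],[-0.34,0,-0.005,0,1],[-0.41,0,-0.005,0,1],[-0.48,0,-0.005,0,1],[-0.55,0,-0.005,0,1],[-0.62,0,-0.005,0,1],[-0.69,0,-0.005,0,1],[-0.76,0,-0.005,0,1],[-0.83,0,-0.005,0,1],[-0.9,0,-0.005,0,1],[-0.95,0,-0.005,0,1],[-1,0,-0.005,0,1]]]}}

```text
clock: 16.18
position: [537.5, -145.6, 83.8]
orientation: [[0.138, -0.99, -0.0], [-0.99, -0.138, -0.0], [0.0, 0.0, -1.0]]
force: [0.2, -4.2, 0.9]
finger_gap: 1.001
finger_force: 2.6
```

```bash
python3 rel.py -2 -112 84.5 270
```

```text
t 16.175 hob xy [  -3.  -195.9] z 83.8 ang rel hob 270.11 F [ 0.2 -4.2  0.9]
shift units [-0.699 -0.01  -0.006]
yaw units 0.0012
```

Emit:
{"method": "move_arm", "body": {"increments": [[[-0.06,-0.005,-0.006,0,1],[-0.12,-0.01,-0.006,0,1],[-0.18,-0.01,-0.006,0,1],[-0.24,-0.01,-0.006,0,1],[-0.3,-0.01,-0.006,0,1],[-0.36,-0.01,-0.006,0,1],[-0.42,-0.01,-0.006,0,1],[-0.48,-0.01,-0.006,0,1],[-0.54,-0.01,-0.006,0,1],[-0.59,-0.01,-0.006,0,1],[-0.63,-0.01,-0.006,0,1],[-0.66,-0.01,-0.006,0,1],[-0.68,-0.01,-0.006,0,1],[-0.69,-0.01,-0.006,0,1],[-0.69,-0.01,-0.006,0,1]]]}}

```text
clock: 18.05
position: [527.4, -63.7, 84.5]
orientation: [[0.137, -0.991, 0.0], [-0.991, -0.137, 0.0], [-0.0, -0.0, -1.0]]
force: [-0.2, -2.4, -0.7]
finger_gap: 1.001
finger_force: 1.2
```

```bash
python3 rel.py -2 -112 84.5 270
```

```text
t 18.05 hob xy [  -1.9 -113.4] z 84.5 ang rel hob 270.1 F [-0.2 -2.4 -0.7]
shift units [-0.012  0.001  0.   ]
yaw units 0.0011
```

Emit:
{"method": "move_arm", "body": {"increments": [[[0.1,0,0,0,1],[0.1,0,-0.4,0,1],[0,0,-0.9,0,1],[-0.5,0,-1,0,1],[-1,0,-1,0,1]]]}}

```text
clock: 18.68
position: [511.7, 56.1, 206.4]
orientation: [[0.135, -0.991, 0.003], [-0.991, -0.135, 0.002], [-0.002, -0.004, -1.0]]
force: [0.8, 0.8, -0.2]
finger_gap: 0.999
finger_force: 0.0
```

Emit:
{"method": "move_arm", "body": {"increments": [[[-0.4,0,-0.4,0,1],[-0.8,0,-0.8,0,1],[-1,0,-1,0,1],[-1,0,-1,0,1],[-1,0,-1,0,1],[-1,0,-1,0,1]]]}}

```text
clock: 19.42
position: [494.2, 173.0, 323.5]
orientation: [[0.136, -0.991, -0.002], [-0.991, -0.136, -0.001], [0.001, 0.002, -1.0]]
force: [0.1, 0.7, 0.3]
finger_gap: 1.002
finger_force: 0.0
```

```bash
python3 rel.py; python3 look.py w6
python3 - <<'E'
from h import *
d=np.load("w6.npz");K,V=d["K"],d["V"];im=d["color"]
hsv=cv2.cvtColor(im,cv2.COLOR_BGR2HSV)
a=np.radians(7.8);R=np.array([[np.cos(a),-np.sin(a)],[np.sin(a),np.cos(a)]]);gap=np.array([513.9,48.9])
c=np.array([[x,y] for x,y in((-55,-100),(55,-100),(55,100),(-55,100))])
w=np.c_[gap+c@R.T,[115]*4];print("expected px",proj(w,K,V).round(1).tolist())
E
```

```text
t 19.425 hob xy [ -2.7 125.6] z 323.5 ang rel hob 270.04 F [0.1 0.7 0.3]
19.425 [494.2 173.  323.5] ang -82.16 [0.1 0.7 0.3]
expected px [[385.6, -74.8], [252.5, -74.9], [262.0, 168.4], [376.8, 168.5]]
```

View pics/w6.png

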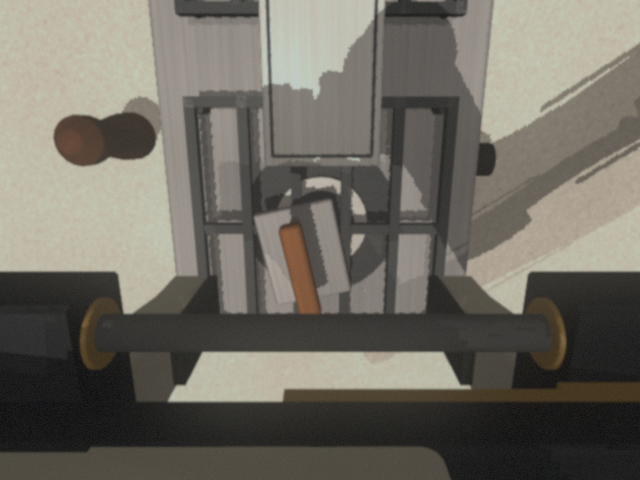

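The plate's +y end is at about row 162, columns 264–382, against an expected row of 168. The +y grate's inner edge is near row 97 and the −y grate's near row 14. The press handle runs from (290,228) to (312,312).

Run:
```python
from h import *
d=np.load("w6.npz");K,V=d["K"],d["V"];im=d["color"];g=im[...,1].astype(int)
a=np.radians(7.8);R=np.array([[np.cos(a),-np.sin(a)],[np.sin(a),np.cos(a)]]);gap=np.array([513.9,48.9])
F=lambda px,z:((rays(px,K,V,z)[:,:2]-gap)@R).round(1).tolist()
print("end",g[148:172,300].tolist(),g[148:172,345].tolist())
for r in(60,100,140):print(r,"L",g[r,252:276].tolist(),"R",g[r,368:392].tolist())
print("grates c225",g[5:22,225].tolist(),g[88:112,225].tolist(),"c420",g[5:22,420].tolist(),g[88:112,420].tolist())
print("grate sides r170",g[170,180:205].tolist(),g[170,436:462].tolist())
hsv=cv2.cvtColor(im,cv2.COLOR_BGR2HSV);m=((hsv[...,1]>130)&(hsv[...,2]>70));m[:200]=0;m[316:]=0;m[:,:250]=0;m[:,350:]=0
ys,xs=np.where(m);p=np.array(F(np.c_[xs,ys],174));print("handle",rect(p),len(xs))
print("press base corners z117",F([(254,214),(331,199),(350,291),(277,304)],117))
```

```text
end [126, 126, 124, 124, 122, 116, 96, 77, 70, 85, 108, 121, 117, 109, 100, 97, 93, 87, 69, 57, 50, 50, 51, 51] [121, 121, 120, 120, 119, 109, 90, 69, 72, 89, 111, 118, 120, 118, 119, 122, 115, 105, 93, 84, 82, 80, 79, 81]
60 L [142, 139, 141, 141, 140, 143, 144, 141, 147, 169, 187, 197, 202, 201, 187, 152, 111, 99, 133, 178, 196, 201, 198, 202] R [124, 123, 121, 119, 105, 79, 65, 76, 95, 114, 118, 121, 121, 114, 104, 93, 92, 93, 92, 93, 93, 92, 91, 94]
100 L [86, 88, 89, 86, 89, 86, 87, 90, 88, 90, 97, 109, 119, 124, 124, 123, 112, 85, 69, 78, 99, 117, 125, 124] R [125, 121, 112, 92, 70, 64, 86, 111, 122, 122, 120, 117, 110, 86, 66, 57, 55, 56, 55, 51, 56, 57, 54, 53]
140 L [81, 86, 92, 89, 94, 95, 105, 130, 140, 145, 140, 131, 117, 116, 118, 122, 121, 111, 88, 67, 66, 87, 110, 120] R [119, 107, 93, 68, 70, 83, 107, 119, 120, 121, 114, 104, 92, 91, 94, 94, 93, 88, 84, 75, 76, 77, 72, 61]
grates c225 [73, 76, 76, 77, 76, 77, 79, 74, 58, 48, 50, 75, 104, 121, 121, 123, 123] [147, 136, 119, 103, 97, 94, 93, 94, 90, 86, 85, 90, 84, 84, 84, 85, 84, 84, 89, 103, 125, 140, 147, 147] c420 [49, 51, 50, 50, 49, 53, 49, 49, 42, 39, 37, 50, 65, 77, 78, 73, 78] [95, 92, 92, 92, 93, 95, 93, 88, 71, 61, 55, 55, 50, 53, 52, 54, 54, 52, 56, 57, 76, 86, 91, 92]
grate sides r170 [144, 146, 148, 146, 144, 146, 141, 138, 122, 97, 84, 85, 86, 84, 85, 85, 83, 81, 73, 62, 56, 68, 91, 104, 95] [78, 75, 74, 65, 50, 40, 41, 47, 54, 56, 55, 57, 53, 53, 51, 52, 65, 77, 89, 91, 91, 94, 93, 92, 93, 90]
handle (array([ 17.3, 182.2]), array([81. , 16.3]), 12.03) 1436
press base corners z117 [[64.3, 144.3], [-11.2, 129.3], [-31.5, 226.1], [44.5, 240.8]]
```

Run:
```python
from h import *
d=np.load("w6.npz");K,V=d["K"],d["V"]
a=np.radians(7.8);R=np.array([[np.cos(a),-np.sin(a)],[np.sin(a),np.cos(a)]]);gap=np.array([513.9,48.9])
F=lambda px,z:((rays(px,K,V,z)[:,:2]-gap)@R).round(1).tolist()
print("end",F([(300,165.5),(345,165.5)],115))
print("sides",F([(261.2,60),(262.5,100),(381.6,60),(381,100)],115))
print("groove",F([(269,60),(270,100),(374,60),(372.7,100)],115))
print("grate inner -y,+y",F([(225,12.5),(420,12.5),(225,96),(420,96)],105),"outer x",F([(188.5,170),(452,170)],105))
```

```text
end [[18.6, 97.2], [-24.5, 97.2]]
sides [[51.9, 3.5], [52.1, 37.6], [-55.8, 3.4], [-56.6, 37.5]]
groove [[44.9, 3.5], [45.2, 37.6], [-49.0, 3.4], [-48.9, 37.5]]
grate inner -y,+y [[84.0, -37.0], [-89.8, -37.2], [88.5, 33.6], [-94.4, 33.5]] outer x [[128.7, 102.7], [-130.4, 102.6]]
```

```bash
python3 rel.py 16.6 185.2 143 281.7
```

```text
t 19.475 hob xy [ -2.6 125.5] z 323.6 ang rel hob 270.03 F [0.5 0.2 0.9]
shift units [-0.498 -0.163  1.504]
yaw units -0.1296
```

Emit:
{"method": "move_arm", "body": {"increments": [[[-0.25,-0.08,0.1,-0.065,1],[-0.498,-0.163,0.4,-0.13,1],[-0.498,-0.163,0.8,-0.13,1],[-0.498,-0.163,0.8,-0.13,1],[-0.498,-0.163,0.8,-0.13,1]]]}}

```text
clock: 20.1
position: [506.5, 235.5, 230.2]
orientation: [[0.335, -0.942, 0.002], [-0.942, -0.335, 0.0], [0.0, -0.002, -1.0]]
force: [0.5, -0.0, 1.2]
finger_gap: 0.995
finger_force: 0.0
```

```bash
python3 rel.py 16.6 185.2 143 281.7
```

```text
t 20.1 hob xy [ 18.  185.9] z 230.2 ang rel hob 281.77 F [ 0.5 -0.   1.2]
shift units [0.003 0.014 0.726]
yaw units 0.0008
```

Emit:
{"method": "move_arm", "body": {"increments": [[[0,0.005,0.3,0,1],[0,0.008,0.6,0,1],[0,0.008,0.71,0,1],[0,0.008,0.71,0,1],[0,0.008,0.71,0,1]]]}}

```text
clock: 20.72
position: [505.8, 236.2, 145.3]
orientation: [[0.336, -0.942, 0.002], [-0.942, -0.336, 0.002], [-0.001, -0.003, -1.0]]
force: [0.6, 0.5, 0.2]
finger_gap: 0.999
finger_force: 0.0
```

Emit:
{"method": "move_arm", "body": {"increments": [[[0,0,0,0,0.4],[0,0,0,0,0.2],[0,0,0,0,0],[0,0,0,0,0],[0,0,0,0,0],[0,0,0,0,0],[0,0,0,0,0],[0,0,0,0,0]]], "grip_force": 30}}

```text
clock: 21.72
position: [505.0, 235.6, 143.3]
orientation: [[0.335, -0.942, 0.001], [-0.942, -0.335, 0.0], [-0.0, -0.001, -1.0]]
force: [2.3, -0.3, -1.7]
finger_gap: 0.219
finger_force: 30.0
```

```bash
python3 rel.py -1.8 -2 163 270
```

```text
t 21.725 hob xy [ 16.5 186.2] z 143.3 ang rel hob 281.8 F [ 2.3 -0.3 -1.7]
shift units [ 1.504  0.47  -0.165]
yaw units 0.1311
```

Emit:
{"method": "move_arm", "body": {"increments": [[[0,0,-0.1,0,0],[0,0,-0.25,0,0],[0,0,-0.4,0,0],[0.15,0.05,-0.4,0,0],[0.4,0.13,-0.4,0.03,0],[0.7,0.22,-0.4,0.08,0],[0.95,0.3,-0.4,0.13,0],[1,0.31,-0.4,0.131,0],[1,0.31,-0.4,0.131,0]]]}}

```text
clock: 22.85
position: [509.3, 109.2, 190.8]
orientation: [[0.135, -0.991, -0.001], [-0.991, -0.135, -0.0], [0.0, 0.001, -1.0]]
force: [-0.4, 1.4, -8.0]
finger_gap: 0.219
finger_force: 30.0
```

```bash
python3 rel.py -1.8 -1.2 165 270
```

```text
t 22.85 hob xy [ 3.6 60.3] z 190.8 ang rel hob 269.97 F [-0.4  1.4 -8. ]
shift units [0.513 0.044 0.215]
yaw units -0.0003
```

Emit:
{"method": "move_arm", "body": {"increments": [[[0.12,0.01,0,0,0],[0.3,0.03,0,0,0],[0.45,0.044,0,0,0],[0.513,0.044,0.1,0,0],[0.513,0.044,0.2,0,0],[0.513,0.044,0.26,0,0],[0.513,0.044,0.26,0,0],[0.513,0.044,0.26,0,0]]]}}

```text
clock: 23.85
position: [513.3, 48.6, 160.3]
orientation: [[0.137, -0.991, 0.0], [-0.991, -0.137, 0.0], [0.0, -0.0, -1.0]]
force: [-0.4, 0.6, -8.2]
finger_gap: 0.222
finger_force: 30.0
```

```bash
python3 rel.py -1.8 -1.2 154 270
```

```text
t 23.85 hob xy [-0.6 -0.2] z 160.3 ang rel hob 270.05 F [-0.4  0.6 -8.2]
shift units [0.009 0.01  0.052]
yaw units 0.0005
```

Emit:
{"method": "move_arm", "body": {"increments": [[[0.009,0.01,0.015,0,0],[0.009,0.01,0.03,0,0],[0.009,0.01,0.042,0,0],[0.009,0.01,0.05,0,0],[0.009,0.01,0.05,0,0]]]}}

```text
clock: 24.48
position: [511.9, 47.0, 154.0]
orientation: [[0.136, -0.991, -0.0], [-0.991, -0.136, -0.0], [0.0, 0.0, -1.0]]
force: [-0.4, -0.3, -7.8]
finger_gap: 0.219
finger_force: 30.0
```

Emit:
{"method": "move_arm", "body": {"increments": [[[0,0,0.005,0,0],[0,0,0.01,0,0],[0,0,0.01,0,0]]]}}

```text
clock: 24.85
position: [512.2, 46.8, 153.3]
orientation: [[0.136, -0.991, 0.001], [-0.991, -0.136, -0.0], [0.0, -0.0, -1.0]]
force: [-0.3, -2.3, -3.0]
finger_gap: 0.218
finger_force: 30.0
```

Emit:
{"method": "move_arm", "body": {"increments": [[[0,0,0.004,0,0],[0,0,0.004,0,0],[0,0,0.004,0,0.25],[0,0,0.004,0,0.35],[0,0,0.004,0,0.5],[0,0,0.004,0,0.7],[0,0,0.004,0,0.7]]]}}

```text
clock: 25.72
position: [512.0, 47.1, 152.4]
orientation: [[0.136, -0.991, 0.0], [-0.991, -0.136, 0.0], [-0.0, -0.0, -1.0]]
force: [0.2, 0.5, -0.7]
finger_gap: 0.632
finger_force: 0.0
```

Emit:
{"method": "move_arm", "body": {"increments": [[[0,0,-0.1,0,0.7],[0,0,-0.4,0,0.7],[0,0,-0.8,0,0.7],[-0.3,0,-1,0,1],[-0.7,0,-1,0,1],[-1,0,-1,0,1]]]}}

```text
clock: 26.48
position: [495.6, 167.4, 273.9]
orientation: [[0.136, -0.991, 0.002], [-0.991, -0.136, 0.001], [-0.001, -0.002, -1.0]]
force: [1.6, 0.5, -0.3]
finger_gap: 0.968
finger_force: 0.0
```

Emit:
{"method": "move_arm", "body": {"increments": [[[-0.3,0,-0.3,0,1],[-0.6,0,-0.6,0,1],[-0.6,0,-0.6,0,1],[-0.6,0,-0.6,0,1]]]}}

```text
clock: 26.98
position: [485.5, 237.2, 344.5]
orientation: [[0.136, -0.991, -0.0], [-0.991, -0.136, 0.0], [-0.0, 0.0, -1.0]]
force: [-0.6, -1.2, -0.8]
finger_gap: 1.002
finger_force: 0.0
```

```bash
python3 rel.py; python3 look.py w7
python3 - <<'E'
from h import *
d=np.load("w7.npz");K,V=d["K"],d["V"];im=d["color"]
a=np.radians(7.8);R=np.array([[np.cos(a),-np.sin(a)],[np.sin(a),np.cos(a)]]);gap=np.array([513.9,48.9])
F=lambda px,z:((rays(px,K,V,z)[:,:2]-gap)@R)
hsv=cv2.cvtColor(im,cv2.COLOR_BGR2HSV);m=((hsv[...,1]>130)&(hsv[...,2]>60)&(hsv[...,0]<20)).astype(np.uint8);m[270:]=0
k,l,st,_=cv2.connectedComponentsWithStats(m)
for i in range(1,k):
    if st[i,4]>300:
        ys,xs=np.where(l==i);print(st[i],rect(F(np.c_[xs,ys],184)))
print("expected plate px",proj(np.c_[gap+np.array([(-55,-100),(55,-100),(55,100),(-55,100)])@R.T,[115]*4],K,V).round(0).tolist())
print("expected base px",proj(np.c_[gap+np.array([(-40,-50),(40,-50),(40,50),(-40,50)])@R.T,[127]*4],K,V).round(0).tolist())
d=snap=None
E
```

```text
t 26.975 hob xy [ -2.6 190.4] z 344.5 ang rel hob 270.04 F [-0.6 -1.2 -0.8]
26.975 [485.5 237.2 344.5] ang -82.16 [-0.6 -1.2 -0.8]
[311   0  24  17 363] (array([-2.4, 37.8]), array([17.5, 11. ]), -89.97)
expected plate px [[386.0, -154.0], [254.0, -154.0], [263.0, 98.0], [377.0, 98.0]]
expected base px [[367.0, -91.0], [272.0, -91.0], [276.0, 39.0], [364.0, 39.0]]
```

Emit:
{"method": "move_arm", "body": {"increments": [[[0.3,0,-0.3,0,1],[0.6,0,-0.6,0,1],[0.7,0,-0.7,0,1],[0.7,0,-0.7,0,1],[0.7,0,-0.7,0,1]]]}}

```text
clock: 27.65
position: [496.8, 154.2, 426.7]
orientation: [[0.136, -0.991, -0.002], [-0.991, -0.136, -0.001], [0.001, 0.002, -1.0]]
force: [0.2, -0.1, 0.2]
finger_gap: 0.999
finger_force: 0.0
```

```bash
python3 rel.py; python3 look.py w8
python3 - <<'E'
from h import *
d=np.load("w8.npz");K,V=d["K"],d["V"];im=d["color"];g=im[...,1].astype(int)
a=np.radians(7.8);R=np.array([[np.cos(a),-np.sin(a)],[np.sin(a),np.cos(a)]]);gap=np.array([513.9,48.9])
F=lambda px,z:((rays(px,K,V,z)[:,:2]-gap)@R)
P=lambda c,z:proj(np.c_[gap+np.array(c)@R.T,[z]*len(c)],K,V)
hsv=cv2.cvtColor(im,cv2.COLOR_BGR2HSV);m=((hsv[...,1]>130)&(hsv[...,2]>60)&(hsv[...,0]<20)).astype(np.uint8);m[270:]=0
k,l,st,_=cv2.connectedComponentsWithStats(m)
for i in range(1,k):
    if st[i,4]>100:
        ys,xs=np.where(l==i);print(st[i],rect(F(np.c_[xs,ys],184)))
print("plate exp",P([(-55,-100),(55,-100),(55,100),(-55,100)],115).round(1).tolist(),"base exp",P([(-40,-50),(40,-50),(40,50),(-40,50)],127).round(1).tolist(),"inner grate rows",P([(90,-35),(90,35)],105).round(1).tolist())
def cross(y,z,xs):  # green profile along a hob-x line
    q=P([(x,y) for x in xs],z);return [int(g[int(round(v)),int(round(u))]) if 0<=v<480 else -1 for u,v in q]
print("plate x -66..-42 at y=75",cross(75,115,range(-66,-42)));print("plate x 42..66",cross(75,115,range(42,66)))
print("x at y=-70",cross(-70,115,range(-66,-42)),cross(-70,115,range(42,66)))
along=lambda x,z,ys:[int(g[int(round(v)),int(round(u))]) if 0<=v<480 else -1 for u,v in P([(x,y) for y in ys],z)]
print("plate y 85..112",along(-30,115,range(85,112)),"y -112..-85",along(-30,115,range(-112,-85)))
print("base x",cross(30,127,range(-54,-30)),cross(30,127,range(30,54)))
print("base y",along(-28,127,range(36,64)),along(-28,127,range(-64,-36)))
E
```

```text
t 27.65 hob xy [ -2.7 106.6] z 426.7 ang rel hob 270.0 F [ 0.2 -0.1  0.2]
27.65 [496.8 154.2 426.7] ang -82.2 [ 0.2 -0.1  0.2]
[313  32  18  63 907] (array([ -2.2, -16.6]), array([56.3, 16.6]), -0.37)
plate exp [[370.2, -10.9], [268.6, -11.0], [274.5, 174.1], [365.1, 174.0]] base exp [[356.2, 37.4], [282.7, 37.3], [285.0, 132.0], [354.3, 132.0]] inner grate rows [[241.2, 55.2], [244.4, 118.5]]
plate x -66..-42 at y=75 [114, 119, 125, 133, 135, 135, 136, 133, 129, 142, 167, 167, 181, 184, 171, 137, 105, 105, 120, 161, 180, 184, 183, 183]
plate x 42..66 [184, 167, 126, 110, 139, 139, 169, 181, 182, 172, 148, 136, 136, 137, 135, 134, 123, 103, 103, 90, 87, 80, 73, 70]
x at y=-70 [75, 71, 71, 81, 99, 119, 130, 134, 126, 121, 145, 173, 182, 182, 179, 163, 123, 96, 119, 159, 179, 183, 184, 182] [169, 136, 136, 98, 97, 133, 167, 179, 182, 170, 156, 142, 137, 137, 133, 130, 121, 102, 88, 85, 86, 78, 71, 57]
plate y 85..112 [161, 161, 127, 104, 117, 142, 157, 157, 160, 160, 156, 137, 108, 108, 80, 71, 67, 73, 73, 76, 78, 72, 74, 76, 76, 73, 73] y -112..-85 [-1, -1, -1, -1, -1, -1, -1, -1, -1, -1, -1, -1, -1, -1, -1, -1, -1, -1, -1, -1, -1, -1, -1, 178, 178, 179, 181]
base x [104, 111, 111, 109, 88, 88, 66, 72, 93, 107, 112, 109, 95, 95, 90, 94, 94, 96, 98, 97, 97, 97, 96, 97] [95, 94, 94, 97, 93, 93, 90, 92, 104, 119, 119, 139, 148, 119, 101, 128, 168, 185, 185, 185, 176, 150, 116, 90]
base y [97, 97, 97, 94, 96, 96, 96, 97, 94, 88, 88, 89, 102, 113, 114, 113, 111, 113, 115, 115, 113, 111, 116, 133, 155, 176, 183, 183] [183, 182, 180, 183, 182, 181, 184, 184, 181, 182, 180, 174, 160, 140, 135, 140, 144, 144, 144, 148, 145, 144, 145, 145, 146, 146, 146, 145]
```

```bash
python3 -c "
from bench import r
print(r.close_job())"
```

```text
the job is handed in; nothing more can be done
None
```

I slid the griddle plate square across the gap, its middle within about 3 mm of the gap's middle, then set the press down gently, centred on the plate within about 1 mm and lined up with its length. I never touched the pepper mill or mug, and I handed the job in at about 28 s.

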